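Hang the sample canister on the spring-balanced dip arm

ROBOT

A 6-joint arm with a two-finger parallel gripper is mounted at the origin on the work surface. World frame = base frame: x ahead of the robot, y to its left, z up, the work surface at z = 0. Lengths are in mm, angles in rad, forces in N, time in s.
With the tool pointing down it reaches from about 350 to 975 mm from the base axis. Payload 7.1 kg.
Tool frame: the origin (TCP) lies at the very end of the fingers, on their centre line; the grasp point (between the pads) lies 19 mm behind it; z points along the fingers, x is the direction in which the jaws open and shut, and the axes are right-handed (so a half turn about z gives the same grasp; the last joint's range is limited). The gripper opens to 88 mm and grips with 3 to 60 N. Pads are 20 mm wide; open, the fingers measure 115 mm over their backs; the gripper's body (75 mm by 178 mm) begins 61 mm behind the grasp point.
Start: joints at [-0.019, 0.423, 1.63, -0, 1.089, -0.019], TCP at [624.984, 0.026, 222.675] pointing down, gripper open.
Joint ranges: [-3, 3], [-0.9, 2.11], [0.09, 2.58], [-1.31, 4.45], [0.11, 2.69], [-2.54, 2.54]. Speed limits (rad/s): [2.39, 2.39, 3.01, 3.14, 3.14, 3.14].

INTERFACE

Orientations are given as a rotation vector (axis times angle).
In Python, from workcell import ctrl gives the robot as it stands. The module is installed in compiled form; this text tells all that it offers.
- The arm moves only by the tool move_arm, never from a script. Its argument "motion" is a list of rows, each a list of 2 entries, a list of its own where there are three numbers: the shift along the tool's x, y, z normalised to -1 to 1, where 1 is 150 mm, then the turn, a rotation vector about the tool's x, y, z normalised to -1 to 1, where 1 is 60 degrees. In form: [[[x, y, z], [rx, ry, rz]], ...]. A call has exactly 5 rows; each row is the pose to reach, as a shift and turn from the pose commanded when the call began, along the tool's axes at that moment; what a row does not reach only later rows make up. A row lasts 1/8 s, in which the tool goes at most 62.5 mm and 10.7 degrees, less where a joint would pass 70% of its speed; a pose out of reach is approached as far as the arm can. A call with a number of a shift or a turn outside -1 to 1 is refused whole. A call with a gripper value outside its range is refused whole. "gripper" is the opening, from 0 (shut) to 1 (fully open), set as the call begins (left out, the last holds). The fingers move at their own pace and stop on an object; the grip force is fixed at half the most. Time passes only in rows, so rows that repeat a pose let the fingers close, or fill a call up. It gives the time, the measured TCP pose, the force and the opening at its end, in the units of the state.
- ctrl.get_obs(): the state, without advancing time (a new reading comes with each control period).
- ctrl.get_image(name): name is "scene" or "side" or "wrist"; returns a dict with "pixels" (420x560x3 uint8, red, green, blue), "camera_matrix" (3x3 intrinsics, pixels), "R" (3x3) and "t" (3): a world point X has camera coordinates R X + t; the wrist camera has in their place "mount" (4x4, takes a point from camera to tool coordinates, whose origin is the TCP and whose axes are the tool frame's). Camera axes: x right, y down, z forward; pixel columns grow to the right and rows downward; lengths in mm; the calibration is good to about 2 mm. A picture is of the moment at which its call begins: read the wrist's pose just before it. There is no depth.
- ctrl.close_job(): hands the job in, once; it reports no verdict.
Trained networks look in the newest picture that a camera, given by its name, has taken for a name from the list of things; names that differ only in an ending like _2 or _b are one class to them, and where a whole thing is asked for, a point or a joint stands for the part that bears it (a point fixed in the world has none). Each returns a list of dicts, best first, with "p" (0 to 1); they miss things now and then, are a little off and sometimes report something else, mostly with a low value. They report only what shows in the picture. A call takes as long as a camera call. They do not tell look-alikes from the thing itself.
- ctrl.boxes_of(camera, name): "location" ([x, y, z] in mm, in world coordinates, good to about 4 mm: the middle of the surface that is visible of it).
- ctrl.regions_of(camera, name): "mask" (420x560 bool, what is visible of it).
- ctrl.pinpoint(camera, name): "location" ([x, y, z] in mm, in world coordinates, good to about 4 mm: a listed point, or the origin of a listed thing).
The state is a dict: "t": time; "qpos": joint angles; "qvel": joint speeds; "joint_torque": joint torques, N m; "ee_pos": TCP position; "orientation": TCP orientation; "ft_force": force on the tool from outside, world axes, zero at the start; "moment": the same for the moment, N m; "width": finger opening in mm.
Only numpy, scipy, OpenCV 4.12 (cv2) and the standard library are available. Lean on these libraries where they do the work, as an engineer would, in place of code of your own. Each camera call takes 0.05 s, during which the arm holds its last target.

TASK

Hang the slim steel canister that has a crossbar on the spring-balanced dip arm: lay its crossbar across both notches of the fork, so that it hangs upright over the pot. The arm sinks under the weight: keep hold and go down with it, and let go only when the arm bears the load and has settled, so that nothing drops or bounces.

Things in the scene. Friction and masses are not known exactly. Their poses are not given: they have to be found in the camera images.
- canister_mid (a point): slim steel canister, 0.43-0.58 kg, 140 mm tall: body 48 dia x 60 high, 12 mm stem, crossbar 10 dia x 132 long with axis 85 mm above the underside, grip block on top 14 thick (x) x 26 (y) x 30 high, centred 125 mm up. Point: on the axis, 70 mm up. y along crossbar; grip along x; half a turn is the same. Not the look-alikes: wide flat body with shorter bar; slim body without bar.
- cradle (a point): rest point of the crossbar's axis, midway between the fork's two tines at the arm's free end; moves with the arm, 162 mm above the table when empty. Crossbar lies along y (level). Tines run along x, 80 mm apart inside, 8 thick; the body passes down between them. Notches open upward: floor 12 mm wide, 5 below the point, flaring to 35 wide 15 above it. x points along the arm to its hinge.
- dip_arm (a joint): spring-balanced arm, hinge 220 mm along x from the cradle, rad: 0 = empty, at its upper stop (0.1 above level); grows as the fork sinks, 22 mm per 0.1 rad, at most 0.42. It yields from about 2 N on the fork, then 1 mm per 0.07 N: the canister sinks it 30 to 50 mm, where it stays. Damped, at rest within 1 s.
- dip_stand: the fixed stand of the arm: grey base plate 350 x 150 x 12 mm, post under the hinge 219 mm along its x, spring drums to 165 mm high. Origin on the table under the cradle; x towards the hinge, z up. On the plate round the origin an open steel pot, rim 57 mm high, 104 mm wide inside, into which the hung canister dips without touching its floor.
There are look-alikes about, which are no part of the job. Leave any orange look-alike of the part that bears canister_mid alone.

How it is judged:
By the outcome, as a careful person would: the job done as asked, in the order asked, and still so for the second after the job is handed in, with the robot touching nothing.
It also fails if it takes over 45 s, if anything falls off the work surface, if the arm or the gripper's body presses on something with over 40 N, if the wrist force passes 120 N, or if a joint passes its speed limit or range.

## Working session

There is one attempt and no reset: what is moved stays moved. The work goes in short steps, Python scripts to look and compute and a tool call to move; the robot and the scene stay as the last step left them, time stands still between calls to the robot, and variables do not carry over. Pictures are saved under pics/ and viewed, and the job is handed in when it is done.

Besides the shell and the picture viewer there is one more tool, called as a command line: name --argument value ..., lists and objects as JSON in quotes. move_arm: Moves the arm, as the interface text tells. Its arguments: {"type":"object","properties":{"motion":{"type":"array","items":{"type":"array"}},"gripper":{"type":"number"}},"required":["motion"]}

```bash
mkdir -p pics; python3 - <<'E'
from workcell import ctrl
import cv2,numpy as np
print(ctrl.get_obs())
for c in ["scene","side","wrist"]:
    im=ctrl.get_image(c); cv2.imwrite(f"pics/{c}0.png",im["pixels"][:,:,::-1])
    for n in ["canister_mid","cradle","dip_stand"]:
        try: print(c,n,[(np.round(d["location"],1).tolist(),round(d["p"],2)) for d in ctrl.pinpoint(c,n)])
        except Exception as e: print(c,n,e)
    print(c,im.get("R"),im.get("t"),im["camera_matrix"].tolist(),im.get("mount"))
E
```

```text
{'t': 0.0, 'qpos': array([-1.89684354e-02,  4.23807493e-01,  1.63070663e+00,  6.90403130e-06,
        1.08861502e+00, -1.89814345e-02]), 'qvel': array([ 0.00029684,  0.00064175,  0.00064757, -0.00101917, -0.00141194,
        0.00149773]), 'joint_torque': array([ 1.28069914e-03, -5.44622147e+01, -2.73670936e+01,  6.42951974e-02,
        2.27214623e-02, -1.51321510e-04]), 'ee_pos': array([6.24428762e+02, 5.81781484e-02, 2.21915997e+02]), 'orientation': array([-3.14155646e+00, -1.53825767e-05,  2.41285398e-03]), 'ft_force': array([-0.28917905,  1.43673427, -0.52006554]), 'moment': array([ 0.01757561, -0.0086519 ,  0.00414509]), 'width': 88.29653762131652}
scene canister_mid [([595.2, -386.7, 71.9], 0.95), ([322.6, -310.5, 70.8], 0.63), ([459.8, -356.2, 67.4], 0.55)]
scene cradle [([513.9, 94.2, 163.0], 0.74)]
scene dip_stand [([512.6, 91.5, -3.4], 0.89)]
scene [[-0.38562999  0.92244033  0.01983276]
 [ 0.59909842  0.26668737 -0.75495624]
 [-0.70169123 -0.279252   -0.6554752 ]] [ 189.46253968 -186.08346836 1268.81833984] [[386.9038338483756, 0.0, 272.87629180335324], [0.0, 386.90383384837
[... 300 characters left out ...]
 0.29169299  0.75550317 -0.58662608]] [-464.12208144  209.69495399 1215.98620724] [[521.054285687513, 0.0, 270.2499158826822], [0.0, 521.054285687513, 212.3562094354455], [0.0, 0.0, 1.0]] None
wrist canister_mid [([515.2, 91.0, -2.5], 0.59)]
wrist cradle []
wrist dip_stand [([515.2, 89.9, -2.3], 0.57)]
wrist None None [[347.03945274020134, 0.0, 275.64376058421414], [0.0, 347.03945274020134, 211.87858794215038], [0.0, 0.0, 1.0]] [[ 9.99999638e-01  4.87662186e-04  6.96969470e-04  2.63317604e-01]
 [-6.62003354e-04  9.60681434e-01  2.77652199e-01 -7.73121589e+01]
 [-5.34165152e-04 -2.77652560e-01  9.60681410e-01 -1.61293250e+02]
 [ 0.00000000e+00  0.00000000e+00  0.00000000e+00  1.00000000e+00]]
```

View pics/scene0.png

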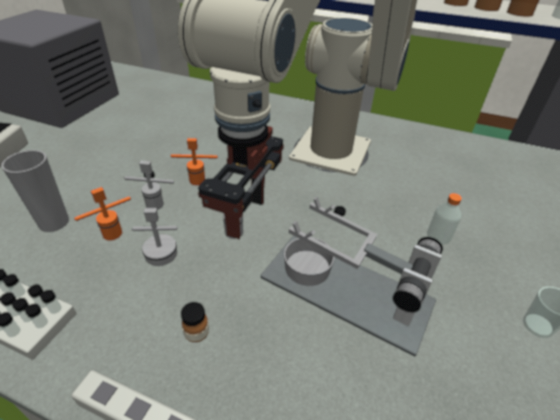

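View pics/side0.png

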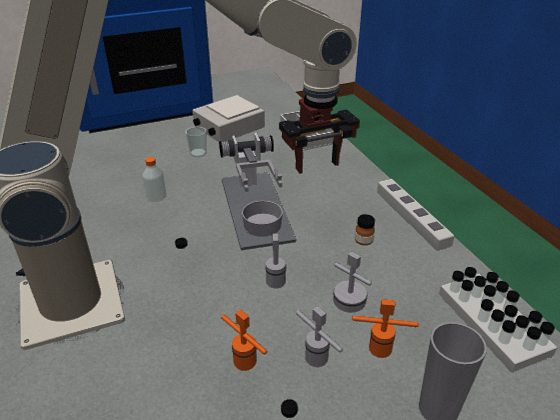

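View pics/wrist0.png

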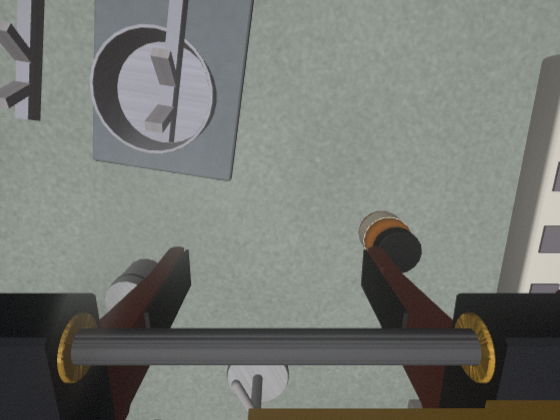

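Grey slim canister with crossbar: scene (150,185), side (317,340). The wide one is at scene (158,245) and the barless one at side (275,270). I'll zoom in for the bar ends and the stand's direction.

```bash
cat > h.py <<'E'
from workcell import ctrl
import cv2,numpy as np
from scipy.spatial.transform import Rotation as Rr
def cam(name):
    o=ctrl.get_obs(); im=ctrl.get_image(name)
    K=np.array(im["camera_matrix"])
    if name=="wrist":
        T=np.eye(4);T[:3,:3]=Rr.from_rotvec(o["orientation"]).as_matrix();T[:3,3]=o["ee_pos"]
        W=T@np.array(im["mount"]); R=W[:3,:3].T; t=-R@W[:3,3]
    else: R=np.array(im["R"]);t=np.array(im["t"])
    return im["pixels"],K,R,t
def proj(X,K,R,t):
    c=R@np.asarray(X,float)+t; p=K@c; return p[:2]/p[2]
def onz(uv,z,K,R,t):
    d=R.T@np.linalg.inv(K)@np.array([uv[0],uv[1],1.]); o=-R.T@t
    return o+d*(z-o[2])/d[2]
def crop(px,x0,y0,w,h,s,fn):
    cv2.imwrite(fn,cv2.resize(px[y0:y0+h,x0:x0+w],None,fx=s,fy=s,interpolation=cv2.INTER_CUBIC)[:,:,::-1])
def tri(obs):
    A=[];b=[]
    for uv,(K,R,t) in obs:
        P=K@np.c_[R,t]
        for i in (0,1):
            r=uv[i]*P[2]-P[i]; A.append(r[:3]); b.append(-r[3])
    A=np.array(A);b=np.array(b);x=np.linalg.lstsq(A,b,rcond=None)[0]
    return x
E
python3 - <<'E'
from h import *
s=cam("scene");d=cam("side")
crop(s[0],90,120,100,75,8,"pics/s1.png"); crop(d[0],270,290,100,75,8,"pics/d1.png")
crop(s[0],250,190,200,150,4,"pics/s2.png"); crop(d[0],200,110,120,140,4,"pics/d2.png")
for n in ["scene","side"]:
    for r in ctrl.regions_of(n,"canister_mid"):
        ys,xs=np.nonzero(r["mask"]); print(n,round(r["p"],2),xs.mean().round(),ys.mean().round(),len(xs))
for X in [[460.7,-359,70],[460.7,-359,125]]: print(proj(X,*s[1:]),proj(X,*d[1:]))
E
```

```text
scene 0.94 150.0 187.0 759
scene 0.79 105.0 217.0 988
scene 0.68 194.0 163.0 680
side 0.91 317.0 339.0 1249
side 0.89 384.0 330.0 1225
side 0.67 254.0 163.0 828
side 0.64 244.0 343.0 1274
[149.8442564  184.35345868] [318.18040054 335.0610925 ]
[145.68039109 166.83690209] [319.40164565 315.92466326]
```

View pics/s1.png

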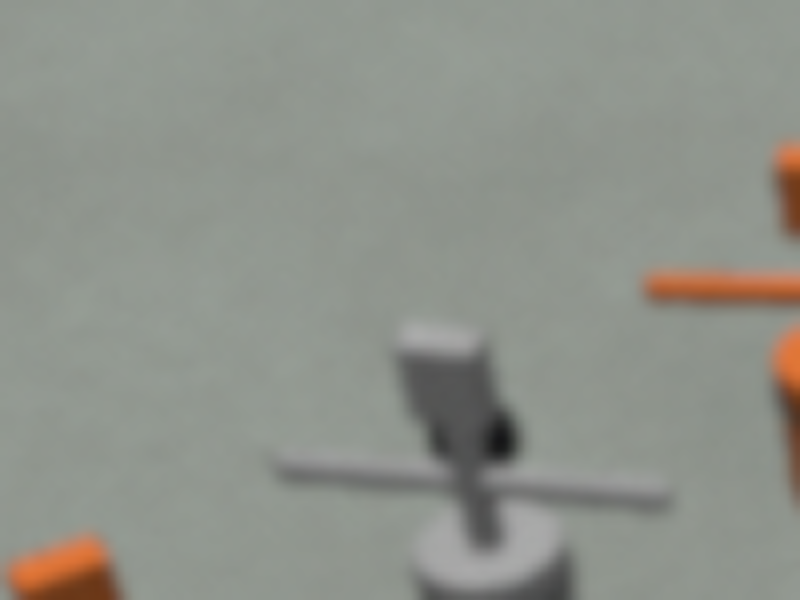

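View pics/d1.png

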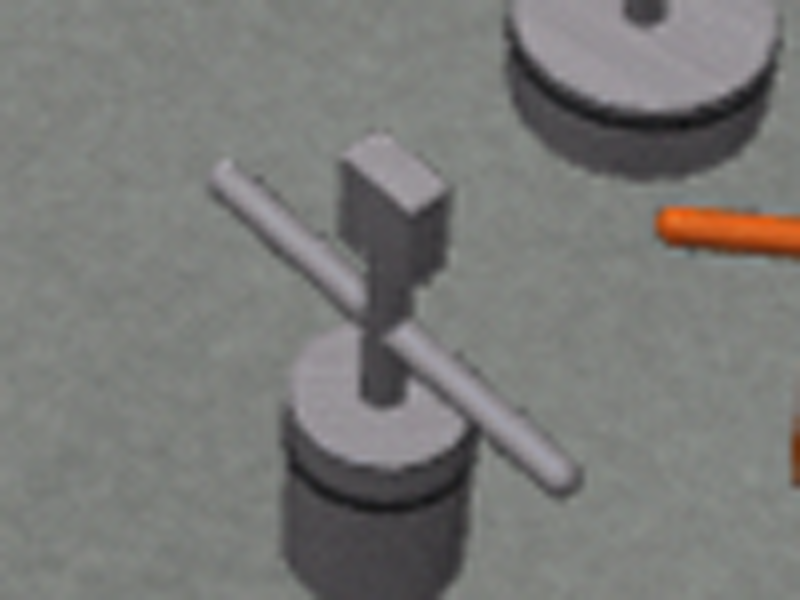

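View pics/s2.png

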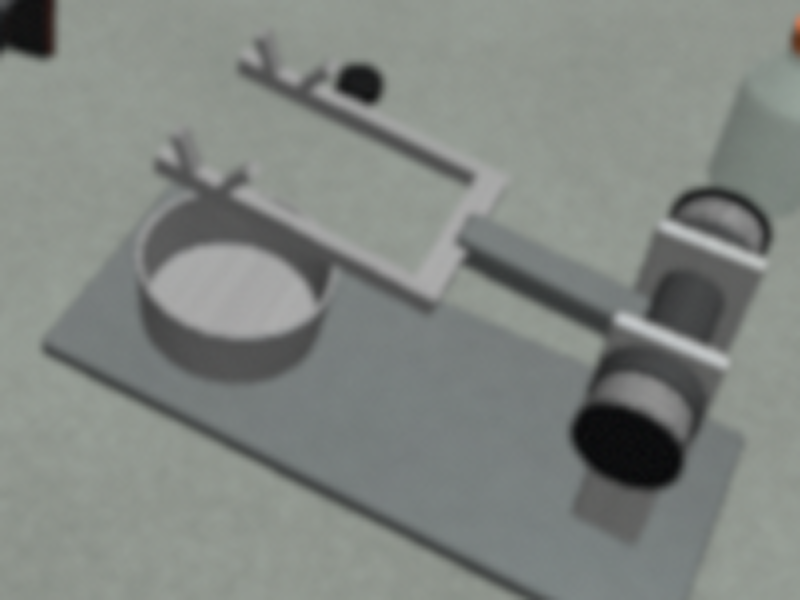

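View pics/d2.png

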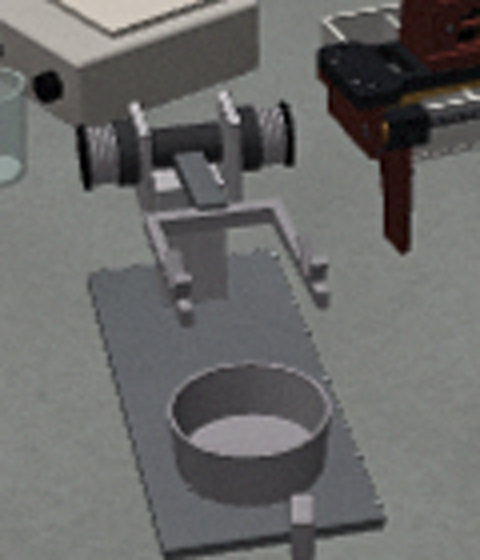

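```bash
python3 - <<'E'
from h import *
s=cam("scene")[1:];d=cam("side")[1:]
f=lambda x,y,x0,y0,k:(x0+(x+.5)/k-.5,y0+(y+.5)/k-.5)
a=lambda v:np.degrees(np.arctan2(v[1],v[0])).round(1)
S1=lambda x,y:f(x,y,90,120,8);D1=lambda x,y:f(x,y,270,290,8);S2=lambda x,y:f(x,y,250,190,4);D2=lambda x,y:f(x,y,200,110,4)
p=[onz(S1(281,465),85,*s),onz(S1(667,494),85,*s)];q=[onz(D1(222,173),85,*d),onz(D1(568,480),85,*d)]
for e in (p,q): print("bar",np.round(e,1).tolist(),np.linalg.norm(e[1]-e[0]),a(e[1]-e[0]),(e[0]+e[1])/2)
print("tri",tri([(S1(281,465),s),(D1(222,173),d)]),tri([(S1(667,494),s),(D1(568,480),d)]))
print("top",onz(S1(440,340),140,*s),onz(D1(396,173),140,*d),tri([(S1(440,340),s),(D1(396,173),d)]))
c=[onz(D2(*u),12,*d) for u in [(90,275),(165,555),(383,520),(270,255)]]
print("plate side",np.round(c,1).tolist(),a(c[0]-c[1]),a(c[1]-c[2]),a(c[3]-c[2]))
c=[onz(S2(*u),12,*s) for u in [(45,347),(530,590),(742,440)]]
print("plate scene",np.round(c,1).tolist(),a(c[1]-c[0]))
# tine scene: top outer edges
for z in (162,):
  print("pot rim side",onz(D2(250,412),57,*d),"scene",onz(S2(235,263),57,*s))
E
```

```text
bar [[478.7, -420.0, 85.0], [441.3, -299.1, 85.0]] 126.56181233255712 107.2 [ 459.98359346 -359.57913086   85.        ]
bar [[442.3, -297.4, 85.0], [478.3, -418.4, 85.0]] 126.20807337709672 -73.4 [ 460.31752963 -357.90279973   85.        ]
tri [ 453.75293558 -358.16991252  125.45401625] [ 467.97795853 -364.88464743   49.71554861]
top [ 461.45605159 -358.22172441  140.        ] [ 458.69751486 -360.12880532  140.        ] [ 459.4859108  -359.34485175  138.76492368]
plate side [[482.1, 365.0, 12.0], [425.7, 20.9, 12.0], [570.7, 0.2, 12.0], [622.5, 338.7, 12.0]] 80.7 171.9 81.3
plate scene [[577.8, 7.2, 12.0], [619.6, 282.1, 12.0], [487.3, 369.0, 12.0]] 81.4
pot rim side [511.48459239  88.91300708  57.        ] scene [516.65750455  93.21107421  57.        ]
```

Target canister: axis about (460,-359), bar at 107°, so the jaws go along 17°. Stand origin is about (514.5,92) with x at about 81°. Moving over the canister first.

move_arm --motion '[[[-0.1,0.2,0],[0,0,0]],[[-0.2,0.5,0],[0,0,0]],[[-0.3,0.8,0],[0,0,0]],[[-0.4,1,0],[0,0,0]],[[-0.4,1,0],[0,0,0]]]' --gripper 1

```text
t: 1.52
ee_pos: [564.2, -151.7, 222.8]
orientation: [3.141, -0.005, -0.0]
ft_force: [1.0, 0.0, 0.4]
width: 87.8
```

move_arm --motion '[[[-0.1,0.2,0],[0,0,-0.07]],[[-0.2,0.5,0],[0,0,-0.14]],[[-0.3,0.8,0],[0,0,-0.21]],[[-0.4,1,0],[0,0,-0.28]],[[-0.4,1,0],[0,0,-0.28]]]'

```text
t: 2.15
ee_pos: [504.9, -300.8, 222.7]
orientation: [3.108, 0.455, 0.0]
ft_force: [-0.4, 0.6, 0.4]
width: 87.8
```

move_arm --motion '[[[-0.1,0.07,0],[0,0,0]],[[-0.2,0.15,0],[0,0,0]],[[-0.3,0.22,0],[0,0,0]],[[-0.4,0.29,0],[0,0,0]],[[-0.4,0.29,0],[0,0,0]]]'

```text
t: 2.78
ee_pos: [459.2, -360.1, 222.7]
orientation: [3.108, 0.456, -0.0]
ft_force: [0.3, 0.3, -0.1]
width: 87.9
```

```bash
python3 - <<'E'
from h import *
w=cam("wrist"); cv2.imwrite("pics/w1.png",w[0][:,:,::-1])
print(ctrl.get_obs()["ee_pos"],ctrl.get_obs()["orientation"])
for X in [[460.2,-358.8,140],[478.9,-420,85],[441.6,-298,85]]: print(proj(X,*w[1:]))
E
```

```text
[ 459.66033596 -359.53152435  222.68676251] [-3.10815022e+00 -4.56350261e-01 -2.60514656e-04]
[276.45110074 219.26805037]
[276.5669484  266.81119738]
[275.91521022 127.23208128]
```

View pics/w1.png

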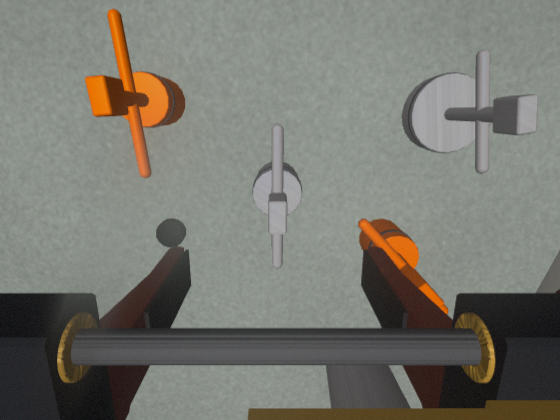

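The block top is at (277,218) and the bar ends at (278,127) and (277,266), within 1–2 px of prediction. Descending.

move_arm --motion '[[[0,0,0.2],[0,0,0]],[[0,0,0.4],[0,0,0]],[[0,0,0.6],[0,0,0]],[[0,0,0.72],[0,0,0]],[[0,0,0.78],[0,0,0]]]'

```text
t: 3.45
ee_pos: [460.1, -358.6, 104.9]
orientation: [-3.107, -0.459, 0.001]
ft_force: [0.0, 0.1, 0.4]
width: 87.9
```

move_arm --motion '[[[0,0,0],[0,0,0]],[[0,0,0],[0,0,0]],[[0,0,0],[0,0,0]],[[0,0,0],[0,0,0]],[[0,0,0],[0,0,0]]]' --gripper 0

```text
t: 4.08
ee_pos: [460.2, -359.1, 106.0]
orientation: [3.108, 0.459, 0.0]
ft_force: [-0.1, -0.1, -0.0]
width: 41.2
```

move_arm --motion '[[[0,0,0],[0,0,0]],[[0,0,0],[0,0,0]],[[0,0,0],[0,0,0]],[[0,0,0],[0,0,0]],[[0,0,0],[0,0,0]]]'

```text
t: 4.7
ee_pos: [460.1, -358.9, 105.6]
orientation: [-3.108, -0.459, 0.0]
ft_force: [-0.4, 0.1, -0.8]
width: 13.9
```

Gripped at 13.9 mm. Lifting.

move_arm --motion '[[[0,0,-0.05],[0,0,0]],[[0,0,-0.15],[0,0,0]],[[0,0,-0.4],[0,0,0]],[[0,0,-0.65],[0,0,0]],[[0,0,-0.8],[0,0,0]]]'

```text
t: 5.32
ee_pos: [460.6, -359.4, 228.6]
orientation: [3.106, 0.459, 0.003]
ft_force: [0.0, -0.3, -6.1]
width: 13.8
```

move_arm --motion '[[[0,0,-0.1],[0,0,0]],[[0,0,-0.2],[0,0,0]],[[0,0,-0.35],[0,0,0]],[[0,0,-0.47],[0,0,0]],[[0,0,-0.5],[0,0,0]]]'

```text
t: 5.95
ee_pos: [460.5, -359.3, 301.9]
orientation: [3.107, 0.459, 0.002]
ft_force: [-0.4, 0.4, -4.4]
width: 14.1
```

```bash
python3 - <<'E'
from h import *
F=[]
for i in range(6):
    w=cam("wrist"); o=ctrl.get_obs(); F.append(np.r_[o["ft_force"],o["moment"]])
print(np.mean(F,0).round(3),np.std(F,0).round(2),o["width"],o["ee_pos"],o["t"])
cv2.imwrite("pics/w2.png",w[0][:,:,::-1])
E
```

```text
[-0.275  0.054 -4.433  0.008 -0.018 -0.01 ] [0.48 0.43 0.5  0.02 0.03 0.02] 13.626544887285212 [ 459.71904493 -358.6558243   299.70767463] 6.25
```

View pics/w2.png

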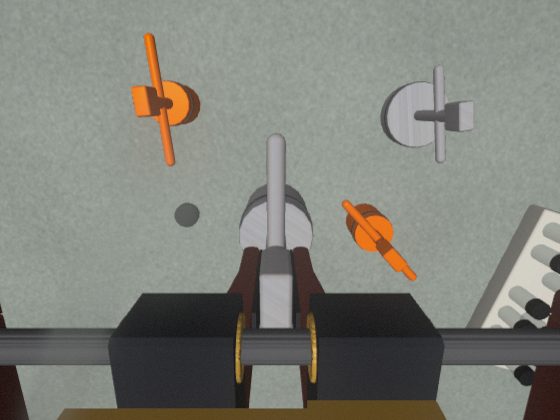

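move_arm --motion '[[[0.05,-0.1,0],[0,0,0]],[[0.14,-0.3,0],[0,0,0]],[[0.24,-0.55,0],[0,0,0]],[[0.33,-0.8,0],[0,0,0]],[[0.4,-1,0],[0,0,0]]]'

```text
t: 6.88
ee_pos: [473.9, -195.5, 300.4]
orientation: [-3.107, -0.46, 0.001]
ft_force: [-0.4, -0.4, -4.8]
width: 13.8
```

move_arm --motion '[[[0.08,-0.22,0],[0,0,0]],[[0.16,-0.44,0],[0,0,0]],[[0.24,-0.66,0],[0,0,0]],[[0.33,-0.86,0],[0,0,0]],[[0.4,-1,0],[0,0,0]]]'

```text
t: 7.5
ee_pos: [487.7, -34.9, 300.5]
orientation: [-3.107, -0.461, 0.0]
ft_force: [0.4, -0.0, -4.8]
width: 13.8
```

move_arm --motion '[[[0.04,-0.1,0],[0,0,-0.1]],[[0.08,-0.2,0],[0,0,-0.26]],[[0.12,-0.25,0],[0,0,-0.42]],[[0.14,-0.28,0],[0,0,-0.58]],[[0.14,-0.28,0],[0,0,-0.7]]]'

```text
t: 8.12
ee_pos: [495.7, 10.4, 300.4]
orientation: [-2.732, -1.55, 0.0]
ft_force: [-0.7, -0.2, -3.9]
width: 13.5
```

move_arm --motion '[[[0,0,0],[0,0,-0.1]],[[0,0,0],[0,0,-0.2]],[[0,0,0],[0,0,-0.3]],[[0,0,0],[0,0,-0.37]],[[0,0,0],[0,0,-0.37]]]'

```text
t: 8.75
ee_pos: [495.7, 9.9, 300.5]
orientation: [-2.389, -2.04, 0.0]
ft_force: [1.2, -0.3, -4.9]
width: 14.2
```

```bash
python3 - <<'E'
from h import *
w=cam("wrist"); cv2.imwrite("pics/w3.png",w[0][:,:,::-1])
s=cam("scene");d=cam("side");cv2.imwrite("pics/s3.png",s[0][:,:,::-1]);cv2.imwrite("pics/d3.png",d[0][:,:,::-1])
for c in ["wrist","scene","side"]:
    for n in ["cradle","dip_stand","canister_mid"]:
        print(c,n,[(np.round(r["location"],1).tolist(),round(r["p"],2)) for r in ctrl.pinpoint(c,n)])
o=ctrl.get_obs();print(o["ee_pos"],o["orientation"],o["t"],o["qpos"])
E
```

```text
wrist cradle []
wrist dip_stand [([516.2, 91.1, -4.3], 0.91)]
wrist canister_mid [([496.0, 13.4, 265.8], 0.81)]
scene cradle [([514.8, 95.0, 162.1], 0.7)]
scene dip_stand [([510.0, 92.9, -1.7], 0.69)]
scene canister_mid [([493.6, 10.4, 261.1], 0.98), ([596.6, -384.1, 74.6], 0.92), ([320.6, -311.9, 68.6], 0.7)]
side cradle [([514.2, 93.5, 158.3], 0.93)]
side dip_stand [([512.9, 97.0, -0.7], 0.64)]
side canister_mid [([496.8, 9.7, 265.8], 0.88), ([317.3, -311.3, 64.2], 0.85), ([594.6, -390.2, 70.8], 0.82)]
[496.26091481   9.16084731 300.67035909] [-2.38914398e+00 -2.03998857e+00  1.12733712e-06] 9.35 [-5.52276033e-03  1.41403006e-01  1.82784354e+00  4.98887224e-06
  1.17235102e+00 -1.41898329e+00]
```

View pics/w3.png

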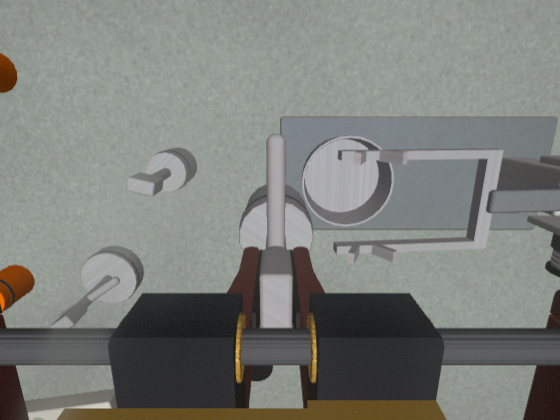

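View pics/s3.png

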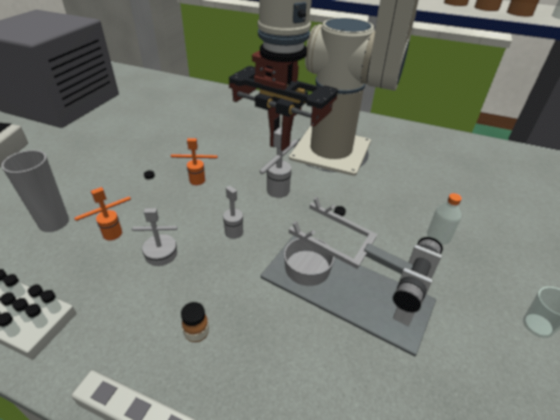

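View pics/d3.png

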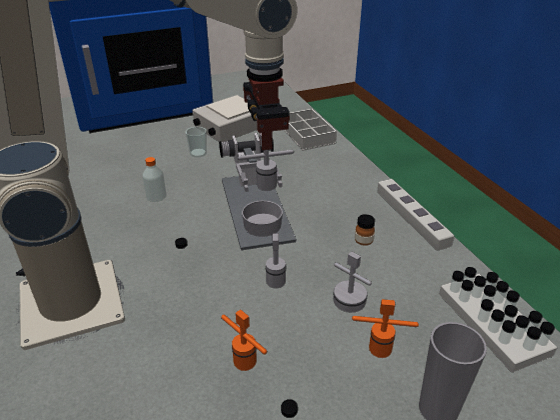

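```bash
python3 - <<'E'
from h import *
w=cam("wrist"); crop(w[0],270,110,160,160,5,"pics/w3z.png"); cv2.imwrite("pics/w3z.png",cv2.imread("pics/w3z.png")[:600])
import pickle
pickle.dump(w[1:],open("w3cam.pkl","wb"))
E
python3 - <<'E'
from h import *
px=cv2.imread("pics/w3.png")[:,:,::-1]; crop(px,300,140,120,36,6,"pics/w3a.png"); crop(px,300,235,120,36,6,"pics/w3b.png")
cv2.imwrite("pics/w3ab.png",np.vstack([cv2.imread("pics/w3a.png"),cv2.imread("pics/w3b.png")]))
E
```

```text
(no output)
```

View pics/w3ab.png

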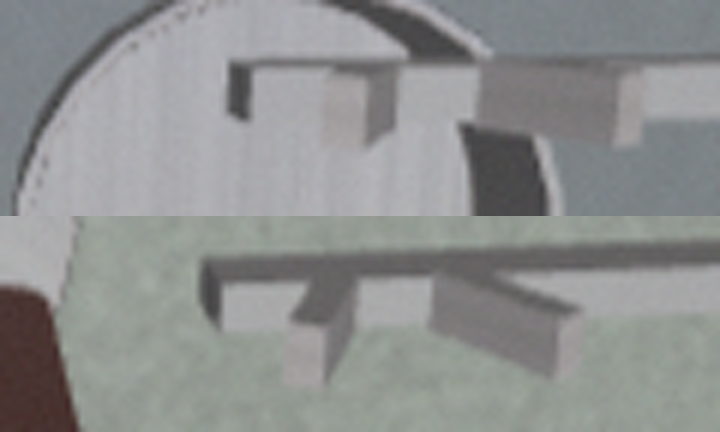

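```bash
python3 - <<'E'
from h import *
import pickle
c=pickle.load(open("w3cam.pkl","rb"))
A=onz((373-.4,155.4-.4),157,*c);B=onz((365.8-.4,249.5-.4),157,*c)
print(A,B,(A+B)/2,np.linalg.norm(A-B),np.degrees(np.arctan2(*(B-A)[[1,0]])))
e=[onz(u,12,*c) for u in [(281,117),(555,117.3)]];print(np.degrees(np.arctan2(*(e[1]-e[0])[[1,0]])))
# bar end seen at (276.5,135..): bar axis z guess
o=ctrl.get_obs(); R=Rr.from_rotvec(o["orientation"]).as_matrix(); print(R.round(3).tolist())
for oy in (-66,-60): print(oy,proj(o["ee_pos"]+R@np.array([0,oy,20.6]),*c))
pose=o["ee_pos"];print(pose)
m=(A+B)/2
print("tool delta",R.T@(np.array([m[0],m[1],0])-np.array([495.7,9.9,0])), "nets",R.T@(np.array([514.7,93,0])-np.array([495.7,9.9,0])))
E
```

```text
[470.74153905 100.28007051 157.        ] [558.02102335  86.57083873 157.        ] [514.3812812   93.42545462 157.        ] 88.3495977083268 -8.926672039852507
80.96200256625947
[[0.157, 0.988, -0.0], [0.988, -0.157, 0.0], [-0.0, -0.0, -1.0]]
-66 [273.29523597 131.85699805]
-60 [273.31022836 143.76294276]
[496.22953902   9.15428746 300.65489428]
tool delta [ 8.54205463e+01  5.36862238e+00 -1.19987479e-03] nets [ 8.50502616e+01  5.75004409e+00 -1.23350220e-03]
```

Fork notches measured at (514.4, 93.4), 88 mm apart as specified, and the yaw is already right. Moving over the cradle.

move_arm --motion '[[[0.1,0.01,0],[0,0,0]],[[0.25,0.02,0],[0,0,0]],[[0.42,0.03,0],[0,0,0]],[[0.53,0.033,0],[0,0,0]],[[0.565,0.033,0],[0,0,0]]]'

```text
t: 10.02
ee_pos: [514.5, 93.3, 300.6]
orientation: [-2.387, -2.042, 0.0]
ft_force: [-0.3, -0.2, -4.8]
width: 13.9
```

move_arm --motion '[[[0,0,0.05],[0,0,0]],[[0,0,0.15],[0,0,0]],[[0,0,0.25],[0,0,0]],[[0,0,0.35],[0,0,0]],[[0,0,0.4],[0,0,0]]]'

```text
t: 10.65
ee_pos: [513.8, 91.8, 239.1]
orientation: [-2.388, -2.039, 0.003]
ft_force: [0.5, 0.1, -4.5]
width: 13.8
```

```bash
python3 - <<'E'
from h import *
w=cam("wrist"); cv2.imwrite("pics/w4.png",w[0][:,:,::-1])
s=cam("scene");d=cam("side")
crop(s[0],250,140,130,150,4,"pics/s4.png");crop(d[0],210,120,130,130,4,"pics/d4.png")
cv2.imwrite("pics/sd4.png",np.hstack([cv2.imread("pics/s4.png")[:520,:400],cv2.imread("pics/d4.png")[:,:400]]))
o=ctrl.get_obs();print(o["ee_pos"],o["orientation"],o["t"],o["ft_force"])
E
```

```text
[514.2960686   92.04351892 240.25956551] [-2.38868632e+00 -2.03989603e+00  1.08526405e-03] 10.8 [ 0.94979319  0.1217205  -5.12260491]
```

View pics/w4.png

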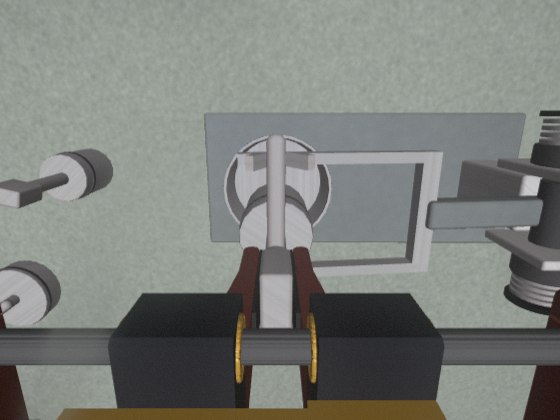

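View pics/sd4.png

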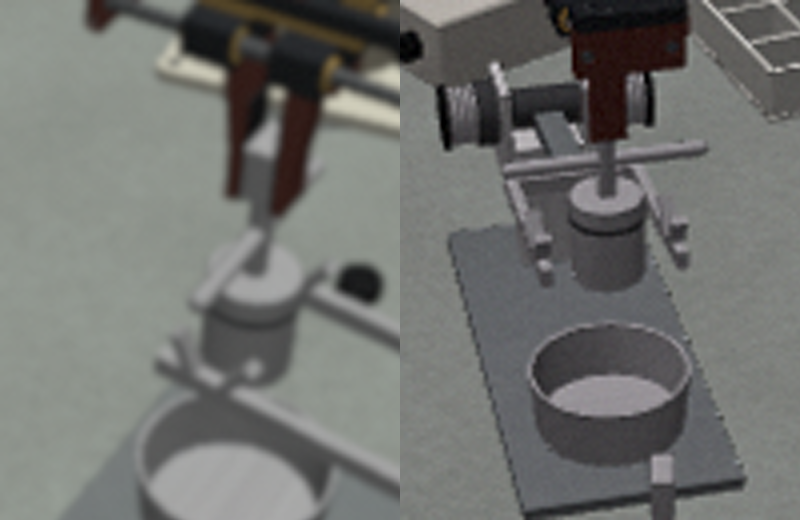

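Bar is centred between the notch posts (posts at (245,161)/(307,161), bar at x=276). Body clears both tines. Lowering to just above contact.

move_arm --motion '[[[0,0,0.08],[0,0,0]],[[0,0,0.17],[0,0,0]],[[0,0,0.26],[0,0,0]],[[0,0,0.32],[0,0,0]],[[0,0,0.35],[0,0,0]]]'

```text
t: 11.42
ee_pos: [514.1, 92.1, 187.3]
orientation: [-2.388, -2.04, 0.001]
ft_force: [1.2, -1.1, -4.0]
width: 13.8
```

```bash
cat > ft.py <<'E'
from h import *
import sys
F=[];P=[]
for i in range(int(sys.argv[1])):
    w=cam("wrist"); o=ctrl.get_obs(); F.append(np.r_[o["ft_force"],o["moment"]]);P.append(o["ee_pos"])
print(np.mean(F,0).round(2),(np.std(F,0)/len(F)**.5).round(2),o["width"],np.mean(P,0).round(1),o["t"])
cv2.imwrite(sys.argv[2],w[0][:,:,::-1])
E
python3 ft.py 10 pics/w5.png
```

```text
[ 0.17 -0.04 -4.93  0.08 -0.06  0.01] [0.14 0.13 0.13 0.01 0.01 0.01] 14.023257801915099 [514.5  92.2 188.3] 11.925
```

View pics/w5.png

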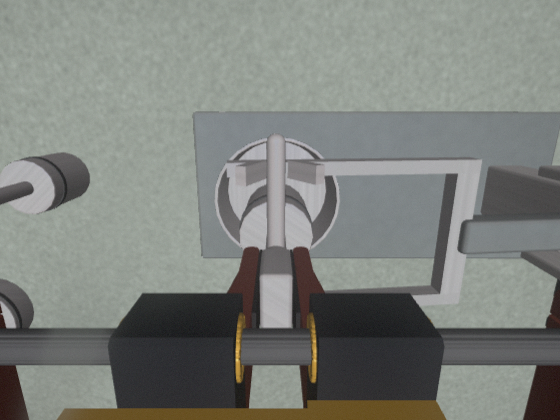

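move_arm --motion '[[[0,0,0.02],[0,0,0]],[[0,0,0.04],[0,0,0]],[[0,0,0.06],[0,0,0]],[[0,0,0.08],[0,0,0]],[[0,0,0.1],[0,0,0]]]'

```text
t: 12.55
ee_pos: [514.4, 92.0, 173.0]
orientation: [2.389, 2.04, -0.0]
ft_force: [0.6, -1.2, -2.1]
width: 13.9
```

```bash
python3 ft.py 10 pics/w6.png; python3 - <<'E'
from h import *
d=cam("side");s=cam("scene");crop(s[0],250,140,100,150,4,"pics/s6.png");crop(d[0],210,120,100,130,4,"pics/d6.png")
cv2.imwrite("pics/sd6.png",np.hstack([cv2.imread("pics/s6.png")[80:600],cv2.imread("pics/d6.png")]))
E
```

```text
[-0.36 -1.22 -2.01 -0.21  0.09  0.05] [0.18 0.21 0.18 0.01 0.02 0.01] 13.950621077560198 [514.4  92.1 173.1] 13.05
```

View pics/sd6.png

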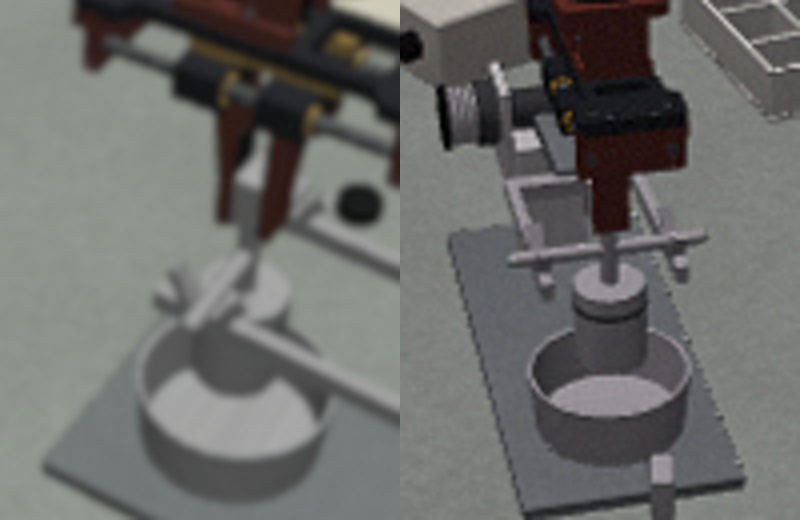

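Contact: the arm bears about 2.7 of 4.7 N, with a small sideways −y push (bar slightly hinge-ward). Continuing down with about 1.5 mm correction.

move_arm --motion '[[[-0.01,0,0.02],[0,0,0]],[[-0.01,0,0.04],[0,0,0]],[[-0.01,0,0.06],[0,0,0]],[[-0.01,0,0.08],[0,0,0]],[[-0.01,0,0.1],[0,0,0]]]'

```text
t: 13.78
ee_pos: [514.4, 90.8, 158.1]
orientation: [2.389, 2.04, 0.001]
ft_force: [1.4, 2.6, 0.0]
width: 13.8
```

```bash
python3 ft.py 12 pics/w7.png
```

```text
[ 1.07  2.06 -0.83  0.48 -0.12 -0.07] [0.09 0.14 0.21 0.01 0.01 0.01] 14.333323568419464 [514.3  90.6 158.2] 14.375
```

View pics/w7.png

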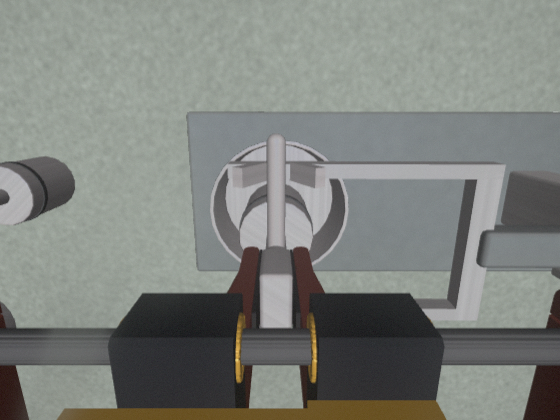

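move_arm --motion '[[[0.006,0,0.01],[0,0,0]],[[0.006,0,0.02],[0,0,0]],[[0.006,0,0.03],[0,0,0]],[[0.006,0,0.045],[0,0,0]],[[0.006,0,0.06],[0,0,0]]]'

```text
t: 15.0
ee_pos: [514.3, 91.5, 149.0]
orientation: [2.389, 2.04, -0.0]
ft_force: [1.4, -1.2, -0.1]
width: 13.8
```

```bash
python3 ft.py 20 pics/w8.png
```

```text
[ 0.7  -1.94 -0.49 -0.29 -0.13  0.07] [0.14 0.07 0.1  0.01 0.01 0.01] 13.770334439505367 [514.3  91.5 149.2] 16.0
```

move_arm --motion '[[[-0.001,0,0.01],[0,0,0]],[[-0.002,0,0.02],[0,0,0]],[[-0.003,0,0.03],[0,0,0]],[[-0.003,0,0.035],[0,0,0]],[[-0.003,0,0.035],[0,0,0]]]'

```text
t: 16.62
ee_pos: [514.3, 91.3, 143.9]
orientation: [-2.389, -2.04, -0.0]
ft_force: [0.9, 2.6, -0.2]
width: 14.0
```

```bash
python3 ft.py 24 pics/w9.png
```

```text
[ 0.8   2.56  0.23  0.65 -0.1  -0.07] [0.11 0.09 0.09 0.01 0.01 0.01] 13.888302608942462 [514.3  91.1 143.9] 17.825
```

move_arm --motion '[[[0.001,0,-0.005],[0,0,0]],[[0.002,0,-0.01],[0,0,0]],[[0.002,0,-0.012],[0,0,0]],[[0.002,0,-0.012],[0,0,0]],[[0.002,0,-0.012],[0,0,0]]]'

```text
t: 18.45
ee_pos: [514.2, 91.1, 145.7]
orientation: [2.389, 2.04, -0.001]
ft_force: [0.5, -1.0, -0.4]
width: 14.3
```

```bash
python3 ft.py 20 pics/w10.png;  python3 - <<'E'
from h import *
d=cam("side");s=cam("scene");crop(s[0],250,140,100,150,4,"pics/s10.png");crop(d[0],210,120,100,130,4,"pics/d10.png")
cv2.imwrite("pics/sd10.png",np.hstack([cv2.imread("pics/s10.png")[80:600],cv2.imread("pics/d10.png")]))
E
```

```text
[ 0.78 -2.66 -0.23 -0.45 -0.06  0.06] [0.1  0.15 0.13 0.02 0.01 0.01] 13.819160627192968 [514.2  91.3 145.7] 19.45
```

View pics/sd10.png

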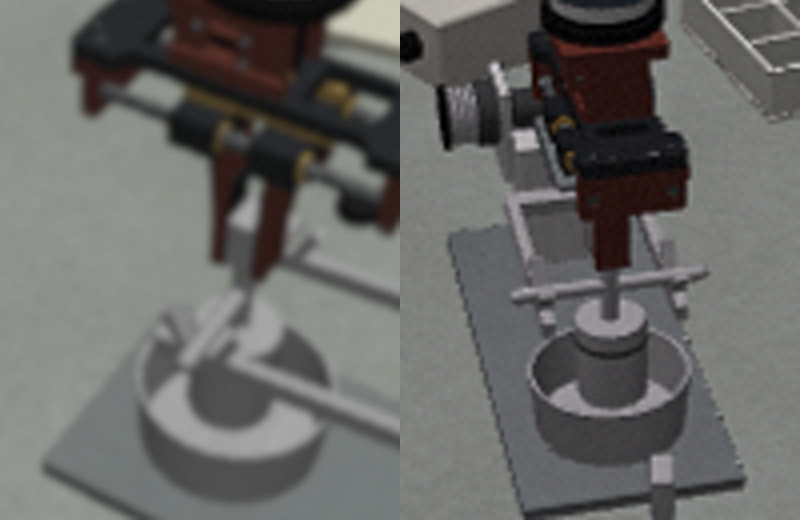

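View pics/w10.png

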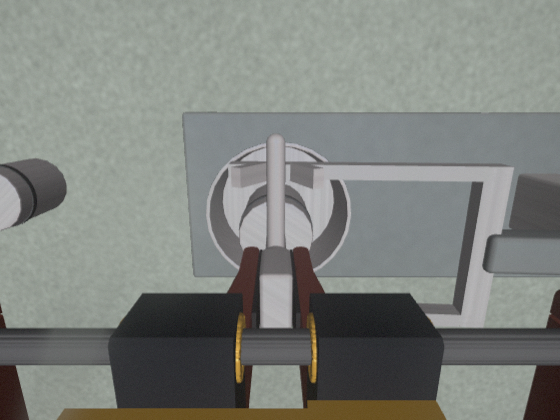

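move_arm --motion '[[[-0.001,0,0.006],[0,0,0]],[[-0.001,0,0.006],[0,0,0]],[[-0.001,0,0.006],[0,0,0]],[[-0.001,0,0.006],[0,0,0]],[[-0.001,0,0.006],[0,0,0]]]'

```text
t: 20.18
ee_pos: [514.2, 91.3, 144.8]
orientation: [-2.389, -2.04, -0.0]
ft_force: [-0.0, -0.9, 0.5]
width: 13.5
```

```bash
python3 ft.py 16 pics/w11.png
```

```text
[-0.14 -0.56  0.12 -0.01  0.08  0.08] [0.12 0.14 0.13 0.01 0.01 0.01] 13.849957959075862 [514.2  91.3 144.8] 20.975
```

Forces and moments are near zero: the arm bears the full load and has settled. Releasing partway.

move_arm --motion '[[[0,0,0],[0,0,0]],[[0,0,0],[0,0,0]],[[0,0,0],[0,0,0]],[[0,0,0],[0,0,0]],[[0,0,0],[0,0,0]]]' --gripper 0.4

```text
t: 21.6
ee_pos: [514.3, 91.3, 144.8]
orientation: [2.389, 2.04, 0.0]
ft_force: [0.8, -0.1, 0.0]
width: 34.6
```

```bash
python3 ft.py 12 pics/w12.png
```

```text
[ 0.04 -0.04  0.28  0.08 -0.06 -0.01] [0.17 0.15 0.14 0.01 0.01 0.01] 35.171263468326316 [514.3  91.2 144.8] 22.2
```

View pics/w12.png

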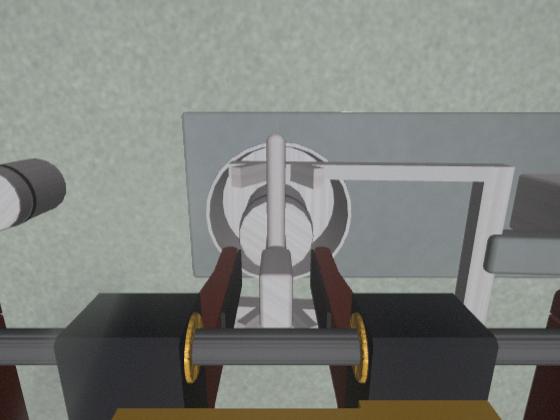

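Canister hangs unmoved between the open fingers (block at (277,290)). Retreating straight up.

move_arm --motion '[[[0,0,-0.05],[0,0,0]],[[0,0,-0.15],[0,0,0]],[[0,0,-0.3],[0,0,0]],[[0,0,-0.5],[0,0,0]],[[0,0,-0.7],[0,0,0]]]'

```text
t: 22.82
ee_pos: [514.4, 91.3, 251.9]
orientation: [2.388, 2.04, 0.001]
ft_force: [0.6, 0.3, -0.2]
width: 35.3
```

move_arm --motion '[[[0,0,-0.2],[0,0,0]],[[0,0,-0.4],[0,0,0]],[[0,0,-0.5],[0,0,0]],[[0,0,-0.5],[0,0,0]],[[0,0,-0.5],[0,0,0]]]'

```text
t: 23.45
ee_pos: [513.6, 91.1, 323.8]
orientation: [-2.388, -2.04, 0.002]
ft_force: [-0.4, 0.4, 0.1]
width: 35.4
```

```bash
python3 - <<'E'
from h import *
d=cam("side");s=cam("scene");w=cam("wrist")
crop(s[0],250,140,100,150,4,"pics/s13.png");crop(d[0],210,120,100,130,4,"pics/d13.png")
cv2.imwrite("pics/sd13.png",np.hstack([cv2.imread("pics/s13.png")[80:600],cv2.imread("pics/d13.png")]))
cv2.imwrite("pics/w13.png",w[0][:,:,::-1])
for c in ["wrist","scene","side"]:
    for n in ["cradle","canister_mid"]: print(c,n,[(np.round(r["location"],1).tolist(),round(r["p"],2)) for r in ctrl.pinpoint(c,n)][:1])
print(ctrl.get_obs()["t"],ctrl.get_obs()["ee_pos"])
E
```

```text
wrist cradle []
wrist canister_mid [([515.8, 91.3, 113.0], 0.66)]
scene cradle [([513.5, 89.2, 124.0], 0.71)]
scene canister_mid [([512.4, 92.5, 105.6], 0.8)]
side cradle [([516.8, 87.4, 123.5], 0.92)]
side canister_mid [([592.8, -391.0, 70.7], 0.76)]
23.9 [514.20882588  91.24189669 324.5741913 ]
```

View pics/sd13.png

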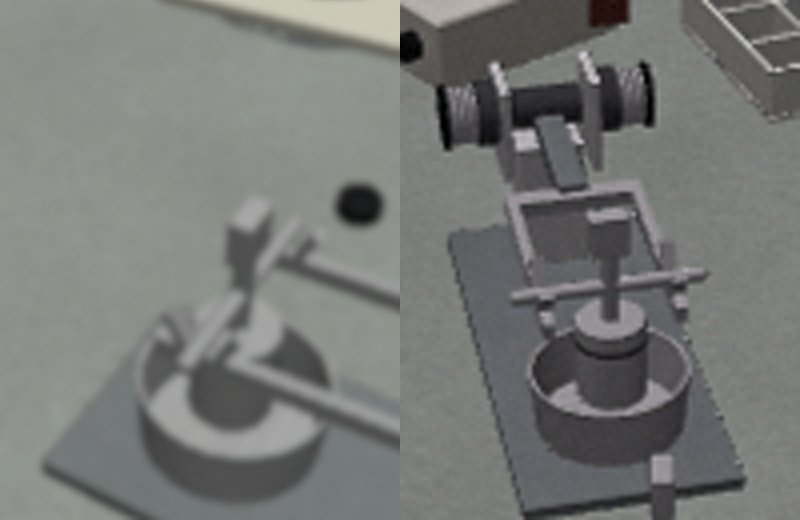

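View pics/w13.png

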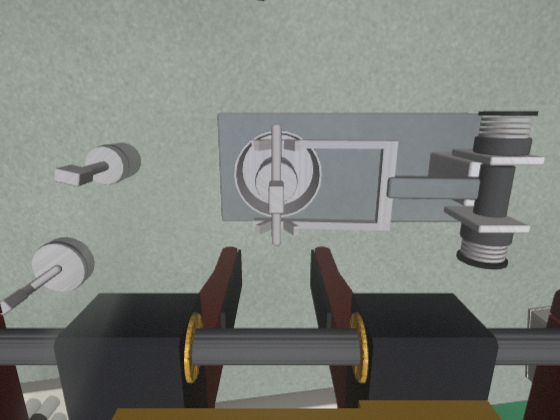

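Upright, with the bar in both notches (wrist (277,148) and (277,225)), the body dipping into the pot and the robot well clear. Handing in.

```bash
python3 -c "
from workcell import ctrl
print(ctrl.close_job())"
```

```text
the job is handed in; nothing more can be done
None
```

The slim grey canister with the crossbar now hangs on the dip arm, its bar across both notches of the fork. I handed the job in at about 24 s of the 45 s allowed.

- **Lowering:** I kept hold and went down about 38 mm with the arm, until the wrist force was near zero (0.1 N vertical, 0.6 N sideways). Only then did I open the fingers and withdraw straight up.
- **Last checks:** The scene, side and wrist pictures show it upright with the bar in both notches. The body dips into the pot and the robot is well clear. The canister did not visibly move when I let go, and the network put the cradle at about 124 mm high, which matches the sink.
- **Disagreements:** During the sinking, sideways forces of up to about 2.7 N came and went as the bar touched the notch flanks. I trimmed these out before releasing. In the last check the side camera's top report for the canister was an orange look-alike, not the one on the fork; scene and wrist found the right one.

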